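# Load a swing-out centrifuge in balance

### The job

Load the four round inserts that hold blood tubes into the four buckets of the open centrifuge so that the rotor is balanced: the two inserts with four tubes opposite each other, and the two with two tubes opposite each other. Keep each insert upright and lower it right down onto the bucket's floor, without dropping it in. Leave the empty insert where it stands on the bench.

Things in the scene. Friction and masses are not known exactly. Their poses are not given: they have to be found in the camera images.
- four_tubes_a: Loose grey round tube insert, with FOUR red-capped tubes, one in every bore. Body 62 mm diameter, 55 mm tall, on its axis a 10 mm post with a round grip knob, 18 mm diameter, 94 to 118 mm above the underside (its top). Origin: centre of the underside, z up. 146 g. Caps 19 mm wide, 20 mm off the axis, their tops at 84 mm. Twin of four_tubes_b.
- four_tubes_b: Loose grey round tube insert, with FOUR red-capped tubes, one in every bore. Body 62 mm diameter, 55 mm tall, on its axis a 10 mm post with a round grip knob, 18 mm diameter, 94 to 118 mm above the underside (its top). Origin: centre of the underside, z up. 146 g. Caps 19 mm wide, 20 mm off the axis, their tops at 84 mm. Twin of four_tubes_a.
- two_tubes_a: Loose grey round tube insert, with TWO red-capped tubes, diagonally opposite; its other two bores are empty, dark. Body 62 mm diameter, 55 mm tall, on its axis a 10 mm post with a round grip knob, 18 mm diameter, 94 to 118 mm above the underside (its top). Origin: centre of the underside, z up. 118 g. Caps 19 mm wide, 20 mm off the axis, their tops at 84 mm. Twin of two_tubes_b.
- two_tubes_b: Loose grey round tube insert, with TWO red-capped tubes, diagonally opposite; its other two bores are empty, dark. Body 62 mm diameter, 55 mm tall, on its axis a 10 mm post with a round grip knob, 18 mm diameter, 94 to 118 mm above the underside (its top). Origin: centre of the underside, z up. 118 g. Caps 19 mm wide, 20 mm off the axis, their tops at 84 mm. Twin of two_tubes_a.
- empty_insert: Loose grey round tube insert, with NO tubes: four dark, empty bores. Body 62 mm diameter, 55 mm tall, on its axis a 10 mm post with a round grip knob, 18 mm diameter, 94 to 118 mm above the underside (its top). Origin: centre of the underside, z up. 90 g. Not to be moved.
- bucket_1: Fixed steel bucket, an open round cup hanging upright in the centrifuge's rotor. Inner diameter 78 mm, outer 85, height 65. Origin: centre of the underside, 85 mm above the bench; inner floor 5 mm above it, rim 65 mm above it (150 above the bench). z up, x outward; the rotor axis is 104 mm away along -x, and bucket_3 hangs opposite, 208 mm away.
- bucket_2: Fixed steel bucket, an open round cup hanging upright in the centrifuge's rotor. Inner diameter 78 mm, outer 85, height 65. Origin: centre of the underside, 85 mm above the bench; inner floor 5 mm above it, rim 65 mm above it (150 above the bench). z up, x outward; the rotor axis is 104 mm away along -x, and bucket_4 hangs opposite, 208 mm away.
- bucket_3: Fixed steel bucket, an open round cup hanging upright in the centrifuge's rotor. Inner diameter 78 mm, outer 85, height 65. Origin: centre of the underside, 85 mm above the bench; inner floor 5 mm above it, rim 65 mm above it (150 above the bench). z up, x outward; the rotor axis is 104 mm away along -x, and bucket_1 hangs opposite, 208 mm away.
- bucket_4: Fixed steel bucket, an open round cup hanging upright in the centrifuge's rotor. Inner diameter 78 mm, outer 85, height 65. Origin: centre of the underside, 85 mm above the bench; inner floor 5 mm above it, rim 65 mm above it (150 above the bench). z up, x outward; the rotor axis is 104 mm away along -x, and bucket_2 hangs opposite, 208 mm away.
- centrifuge: White benchtop centrifuge, fixed, lid open. Origin: rotor axis at bench level; x to the machine's rear (about world -y), z up. Housing from 225 mm in front of the axis to 245 behind, 400 wide; top 180 above the bench, seal round the 310 mm chamber opening up to 188; knobs of seated inserts reach 208. The lid stands from 205 mm behind the axis, leaning back, up to 565 above the bench.
Things that resemble listed ones, but are neither listed nor needed, are in the scene too. What is shaped like the four_tubes_a but blue, turquoise or yellow is not meant.

How it is judged:
By the outcome, as a careful person would: the job done as asked, in the order asked, and still so for the second after the job is handed in, with the robot touching nothing.
It also fails if it takes over 120 s, if anything falls off the work surface, if the arm or the gripper's body presses on something with over 40 N, if the wrist force passes 120 N, or if a joint passes its speed limit or range.

### The arm

A 6-joint arm with a two-finger parallel gripper is mounted at the origin on the work surface. World frame = base frame: x ahead of the robot, y to its left, z up, the work surface at z = 0. Lengths are in m, angles in rad, forces in N, time in s.
With the tool pointing down it reaches from about 0.325 to 0.775 m from the base axis. Payload 5.5 kg.
Tool frame: the origin (TCP) lies at the very end of the fingers, on their centre line; the grasp point (between the pads) lies 19 mm behind it; z points along the fingers, y is the direction in which the jaws open and shut (so a half turn about z gives the same grasp; the last joint's range is limited). The gripper opens to 85 mm and grips with 20 to 120 N. Pads are 22 mm wide; open, the fingers measure 114 mm over their backs; the gripper's body (76 mm by 85 mm) begins 54 mm behind the grasp point. The pads swing forward as they close: fully open they stand 13 mm farther back than shut.
Start: joints at [-0.057, 0.091, 1.231, -0, 1.82, -0.057], TCP at [0.6, -0, 0.231] pointing down, gripper open.
Joint ranges: [-2.87, 2.87], [-0.86, 2.18], [0.17, 2.46], [-1.51, 4.65], [0.06, 2.69], [-2.65, 2.65]. Speed limits (rad/s): [2.57, 2.57, 3.01, 3.14, 3.14, 3.14].

### API

Orientations are given as a unit quaternion [x, y, z, w].
In Python, from bench import manip gives the robot as it stands. The module is installed in compiled form; this text tells all that it offers.
- The arm moves only by the tool jog_arm, never from a script. Its argument "series" is a list of rows, each a list of 3 entries, a list of its own where there are three numbers: the shift along the tool's x, y, z normalised to -1 to 1, where 1 is 30 mm, then the turn, a rotation vector about the tool's x, y, z normalised to -1 to 1, where 1 is pi/4 rad, then the gripper command: -1 is shut, 1 is fully open, values between are in proportion. In form: [[[tx, ty, tz], [rx, ry, rz], hand], ...]. A call has exactly 8 rows; each row shifts and turns the commanded pose from where the row before left it, along the tool's axes as they then stand; what a row does not reach is not made up. A row lasts 1/10 s, in which the tool goes at most 50 mm and 8.59 degrees, less where a joint would pass 70% of its speed; a pose out of reach is approached as far as the arm can. A call with a number of a shift or a turn outside -1 to 1 is refused whole. A call with a gripper value outside its range is refused whole. The fingers move at their own pace and stop on an object; "force" is the grip in N (left out, the last holds). Time passes only in rows, so rows that do not move let the fingers close, or fill a call up. It gives the time, the measured TCP pose, the force and the opening at its end, in the units of the state.
- manip.get_obs(): the state, without advancing time (a new reading comes with each control period).
- manip.camera(name): name is "scene" or "side" or "wrist"; returns a dict with "image" (420x560x3 uint8, red, green, blue), "range_z" (420x560 float32, m along the optical axis (not along the pixel's ray), 0 where there is no reading), "fx", "fy", "cx", "cy" (pixels), "world_from_camera" (4x4, takes a point from camera to world coordinates). Camera axes: x right, y down, z forward; pixel columns grow to the right and rows downward; lengths in m; the calibration is good to about 2 mm. A picture is of the moment at which its call begins.
- manip.finish_job(): hands the job in, once; it reports no verdict.
The state is a dict: "time": time; "q": joint angles; "qvel": joint speeds; "effort": joint torques, N m; "ee_pos": TCP position; "orientation": TCP orientation; "contact_force": force on the tool from outside, world axes, zero at the start; "moment": the same for the moment, N m; "width": opening from 0.0 (shut) to 1.0 (fully open).
Only numpy, scipy, OpenCV 4.12 (cv2) and the standard library are available. Lean on these libraries where they do the work, as an engineer would, in place of code of your own. Each camera call takes 0.05 s, during which the arm holds its last target.

## Working session

There is one attempt and no reset: what is moved stays moved. The work goes in short steps, Python scripts to look and compute and a tool call to move; the robot and the scene stay as the last step left them, time stands still between calls to the robot, and variables do not carry over. Pictures are saved under pics/ and viewed, and the job is handed in when it is done.

Besides the shell and the picture viewer there is one more tool, called after "Call:" as a command line: name --argument value ..., lists and objects as JSON in quotes. jog_arm: Moves the arm, as the interface text tells. Its arguments: {"type":"object","properties":{"series":{"type":"array"},"force":{"type":"number"}},"required":["series"]}

```bash
mkdir -p pics
cat > h.py <<'E'
import numpy as np, cv2
from bench import manip
def save(c,n): cv2.imwrite('pics/'+n, cv2.cvtColor(c['image'],cv2.COLOR_RGB2BGR))
def pts(c):
    z=c['range_z']; v,u=np.mgrid[0:z.shape[0],0:z.shape[1]]
    P=np.stack([(u-c['cx'])/c['fx']*z,(v-c['cy'])/c['fy']*z,z],-1)
    T=c['world_from_camera']; W=P@T[:3,:3].T+T[:3,3]; W[z==0]=np.nan
    return W
E
python3 - <<'E'
from h import *
o=manip.get_obs(); print(o)
for n in ['scene','side','wrist']:
    c=manip.camera(n); save(c,n+'0.png'); np.savez(n+'0.npz',**c); print(n,c['fx'],c['cx'],c['cy'],np.round(c['world_from_camera'],3).tolist())
E
```

```text
{'time': 0.0, 'q': array([-5.66904071e-02,  9.18563069e-02,  1.23190901e+00, -7.27568812e-06,
        1.81981335e+00, -5.67369577e-02]), 'qvel': array([ 6.35115084e-04, -7.13562596e-04, -5.96132723e-04,  1.96338650e-03,
        2.59589290e-03,  6.74125875e-05]), 'effort': array([ 1.92109423e-03, -4.58737707e+01, -4.18019521e+01,  2.08830479e-04,
        1.19483890e-02, -1.60596358e-05]), 'ee_pos': array([5.99705391e-01, 1.82915748e-05, 2.30139351e-01]), 'orientation': array([ 7.07090606e-01,  7.07122259e-01, -6.63862335e-04, -7.38484690e-04]), 'contact_force': array([ 0.64886213, -0.28441725,  0.05884403]), 'moment': array([-0.01451627,  0.00819147, -0.02068582]), 'width': 0.9956986926149537}
scene 539.5782116475324 284.11330373265025 201.12311310829364 [[0.514, 0.708, -0.484, 1.105], [0.858, -0.42, 0.296, -0.405], [0.006, -0.567, -0.824, 1.228], [0.0, 0.0, 0.0, 1.0]]
side 455.8028788615619 281.2971549829755 207.4152441367892 [[0.794, 0.477, -0.377, 0.84], [0.608, -0.635, 0.477, -0.49], [-0.012, -0.608, -0.794, 0.943], [0.0, 0.0, 0.0, 1.0]]
wrist 332.3779377450086 279.2095523579274 202.73960315452698 [[1.0, 0.001, -0.002, 0.6], [0.001, -0.948, -0.317, 0.081], [-0.003, 0.317, -0.948, 0.373], [0.0, 0.0, 0.0, 1.0]]
```

View pics/scene0.png

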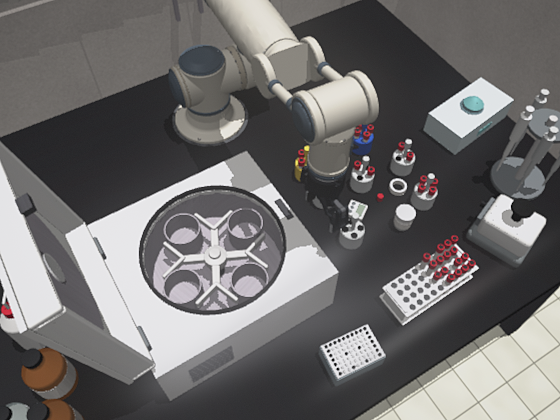

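View pics/side0.png

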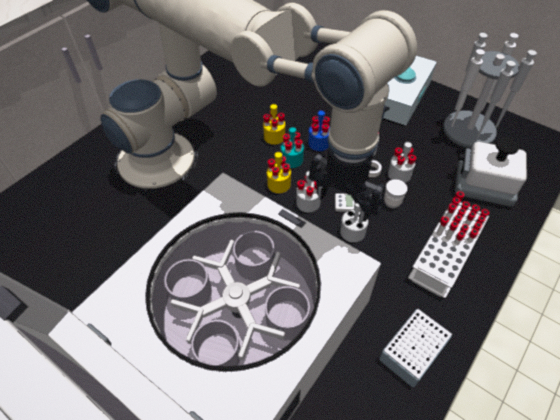

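View pics/wrist0.png

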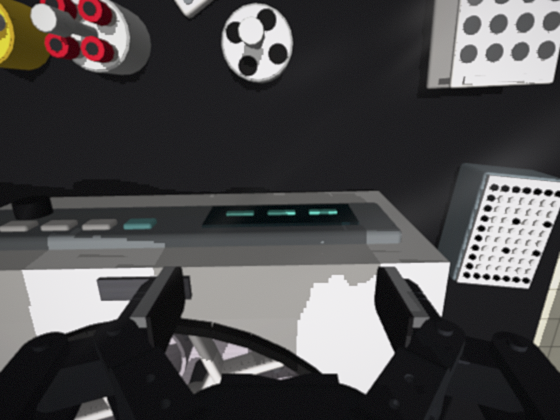

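Run:
```python
import cv2
a=cv2.imread('pics/scene0.png')[110:260,280:460]; b=cv2.imread('pics/side0.png')[90:250,240:440]
cv2.imwrite('pics/sz.png',cv2.resize(a,None,fx=4,fy=4,interpolation=2)); cv2.imwrite('pics/dz.png',cv2.resize(b,None,fx=3.7,fy=3.7,interpolation=2))
```

```text
(no output)
```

View pics/sz.png

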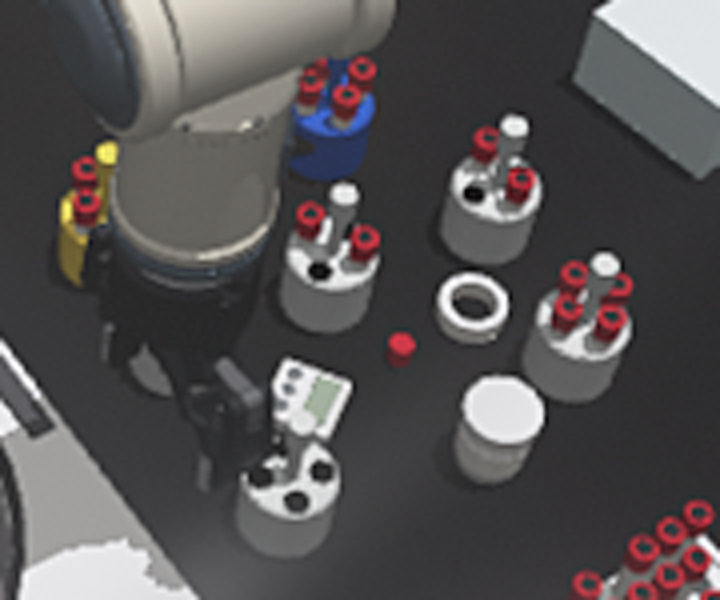

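View pics/dz.png

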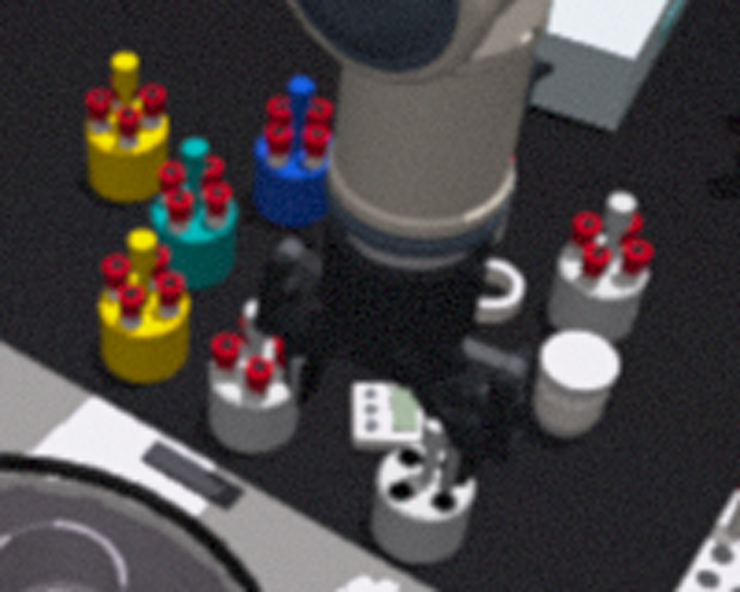

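```bash
cat > an.py <<'E'
from h import *
import sys
from scipy import ndimage
for n in sys.argv[1:]:
    c=dict(np.load(n+'.npz')); W=pts(c); im=c['image'].astype(int)
    sat=im.max(-1)-im.min(-1)
    print(n)
    for lo,hi,nm in [(0.098,0.125,'knob'),(0.045,0.062,'body')]:
        m=(W[...,2]>lo)&(W[...,2]<hi)&(sat<40)&(im.max(-1)>60)&(W[...,0]>0.25)&(W[...,1]>-0.1)
        l,k=ndimage.label(m)
        for i in range(1,k+1):
            s=l==i
            if s.sum()<25: continue
            p=W[s]; v,u=np.nonzero(s)
            (cx,cy),r=cv2.minEnclosingCircle(p[:,:2].astype(np.float32))
            print(nm,s.sum(),'px',u.mean().round(),v.mean().round(),'mean',p.mean(0).round(4),'circ',round(cx,4),round(cy,4),round(r,4),'zmax',p[:,2].max().round(4))
E
python3 an.py scene0 side0 wrist0
python3 - <<'E'
from h import *
for n in ['scene0','side0']:
    c=dict(np.load(n+'.npz')); W=pts(c)
    m=(W[...,2]>0.143)&(W[...,2]<0.156)&(W[...,1]<-0.05)
    v,u=np.nonzero(m); p=W[m]; print(n,m.sum(),p.min(0),p.max(0))
    bev=np.zeros((600,600),np.uint8)
    X=((p[:,0]-0.25)*1000).astype(int); Y=((p[:,1]+0.65)*1000).astype(int); ok=(X>=0)&(X<600)&(Y>=0)&(Y<600); bev[Y[ok],X[ok]]=255
    # seal
    m=(W[...,2]>0.183)&(W[...,2]<0.195);p=W[m]
    X=((p[:,0]-0.25)*1000).astype(int); Y=((p[:,1]+0.65)*1000).astype(int); ok=(X>=0)&(X<600)&(Y>=0)&(Y<600); bev[Y[ok],X[ok]]=120
    cv2.imwrite('pics/bev_%s.png'%n,bev)
E
```

```text
scene0
knob 55 px 408.0 144.0 mean [0.4597 0.3807 0.1135] circ 0.4583 0.382 0.0095 zmax 0.1239
knob 28 px 505.0 154.0 mean [0.6213 0.5835 0.1126] circ 0.621 0.5825 0.0073 zmax 0.1226
knob 45 px 529.0 157.0 mean [0.6595 0.6321 0.11  ] circ 0.6599 0.6351 0.0094 zmax 0.1247
knob 60 px 366.0 161.0 mean [0.449  0.2474 0.1134] circ 0.448 0.249 0.0102 zmax 0.124
knob 34 px 553.0 169.0 mean [0.723  0.6554 0.1135] circ 0.7234 0.6552 0.0048 zmax 0.1242
knob 32 px 526.0 174.0 mean [0.6983 0.5828 0.1134] circ 0.6965 0.5842 0.0078 zmax 0.1243
knob 62 px 430.0 178.0 mean [0.5815 0.358  0.1137] circ 0.5803 0.3594 0.0104 zmax 0.123
knob 1600 px 514.0 222.0 mean [0.7893 0.4497 0.1095] circ 0.7856 0.4593 0.0776 zmax 0.1238
knob 64 px 355.0 218.0 mean [0.5815 0.12   0.1139] circ 0.5785 0.1212 0.0114 zmax 0.1232
knob 52 px 256.0 221.0 mean [ 0.4645 -0.0942  0.1125] circ 0.4659 -0.0955 0.0159 zmax 0.1247
knob 111 px 272.0 232.0 mean [ 0.5114 -0.0751  0.1118] circ 0.5219 -0.0806 0.0521 zmax 0.1247
knob 133 px 322.0 294.0 mean [ 0.7101 -0.062   0.1116] circ 0.7099 -0.0613 0.038 zmax 0.125
body 99 px 491.0 
[... 4678 characters left out ...]
8.0 44.0 mean [0.581  0.1201 0.0548] circ 0.5801 0.1214 0.0312 zmax 0.0616
body 60 px 2.0 23.0 mean [0.3642 0.1358 0.0581] circ 0.3631 0.1362 0.0061 zmax 0.0616
body 59 px 78.0 38.0 mean [0.4253 0.1251 0.0558] circ 0.4265 0.1221 0.0031 zmax 0.0619
body 7451 px 509.0 222.0 mean [ 0.8363 -0.0469  0.054 ] circ 0.8381 -0.0508 0.0661 zmax 0.059
body 989 px 224.0 203.0 mean [ 0.5423 -0.0277  0.05  ] circ 0.5372 -0.0279 0.1729 zmax 0.0619
body 31 px 6.0 207.0 mean [ 0.3173 -0.0325  0.0492] circ 0.3183 -0.0325 0.0064 zmax 0.053
scene0 2913 [-0.64621447 -0.67646256  0.14300054] [ 0.71984906 -0.05002223  0.15599762]
side0 3137 [-0.03861539 -0.36755471  0.14300073] [ 0.71789426 -0.05031677  0.15599576]
```

View bev.

Run:
```python
import cv2,numpy as np
a=cv2.imread('pics/bev_scene0.png')[:,:400];b=cv2.imread('pics/bev_side0.png')[:,:400]
cv2.imwrite('pics/bev.png',np.hstack([a,b]))
```

```text
(no output)
```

View pics/bev.png

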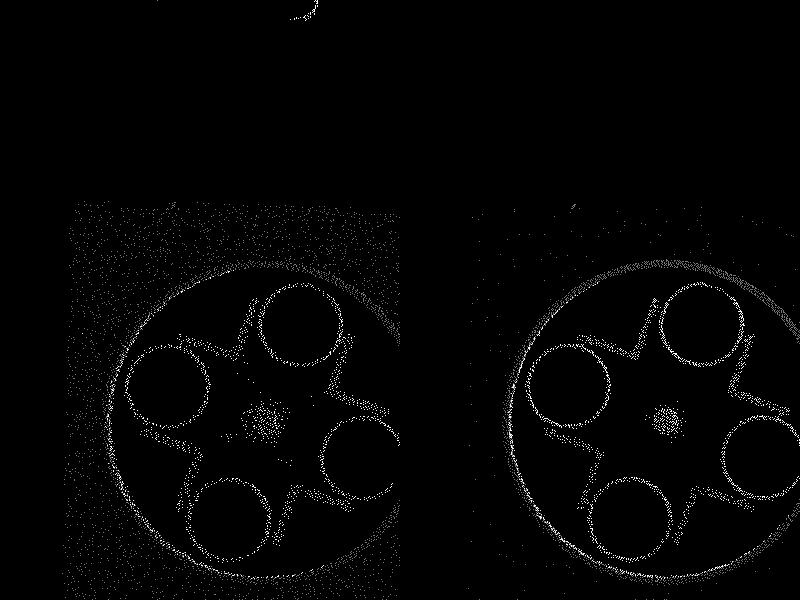

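Run:
```python
from h import *
from scipy.optimize import least_squares
for n in ['scene0','side0']:
    c=dict(np.load(n+'.npz')); W=pts(c); m=(W[...,2]>0.145)&(W[...,2]<0.155); P=W[m]
    cs=[]
    for c0 in [(.418,-.264),(.551,-.325),(.612,-.192),(.479,-.131)]:
        c0=np.array(c0)
        for it in range(3):
            d=np.hypot(*(P[:,:2]-c0).T); p=P[(d>0.035)&(d<0.046)]
            r=least_squares(lambda q:np.hypot(p[:,0]-q[0],p[:,1]-q[1])-q[2],[*c0,.041],loss='soft_l1',f_scale=.002).x; c0=r[:2]
        cs.append(r); 
    print(n,np.round(cs,4).tolist(),'centre',np.mean(cs,0).round(4))
    ctr=np.mean(cs,0)[:2]
    d=np.hypot(W[...,0]-ctr[0],W[...,1]-ctr[1])
    for lo,hi in [(0,.02),(.02,.04),(.04,.06),(.06,.15)]:
        q=W[(d>lo)&(d<hi)][:,2]; print(lo,np.nanmax(q),np.nanpercentile(q,90))
# coloured distractors
c=dict(np.load('side0.npz'));W=pts(c);
hsv=cv2.cvtColor(c['image'],cv2.COLOR_RGB2HSV)
from scipy import ndimage
for nm,lo,hi in [('yel',20,35),('teal',80,98),('blue',100,130)]:
    l,k=ndimage.label((hsv[...,0]>=lo)&(hsv[...,0]<=hi)&(hsv[...,1]>150)&(W[...,2]>.02)&(W[...,2]<.13))
    for i in range(1,k+1):
        s=l==i
        if s.sum()>30:
            p=W[s]; t=p[p[:,2]>.1]; print(nm,s.sum(),p.mean(0).round(3), t.mean(0).round(3) if len(t) else '')
```

```text
scene0 [[0.4177, -0.2631, 0.0406], [0.5508, -0.3249, 0.0404], [0.6123, -0.1918, 0.0405], [0.479, -0.1301, 0.0405]] centre [ 0.515  -0.2275  0.0405]
0 0.15691959946450118 0.15323406292824368
0.02 0.14765816113637142 0.14160297156981771
0.04 0.14501362811816243 0.14036243534268222
0.06 0.15826397549654292 0.14748207930409293
side0 [[0.4185, -0.2639, 0.0404], [0.5517, -0.3253, 0.0404], [0.6133, -0.1924, 0.0405], [0.48, -0.1307, 0.0404]] centre [ 0.5159 -0.2281  0.0404]
0 0.15488550974365423 0.15135993112372365
0.02 0.1442692279393325 0.13999904300563953
0.04 0.1419351203546898 0.1387132424869759
0.06 0.1540774570848159 0.14544172469816716
yel 72 [0.219 0.27  0.103] [0.219 0.268 0.113]
yel 266 [0.229 0.255 0.044] 
yel 85 [0.339 0.133 0.102] [0.341 0.131 0.113]
yel 329 [0.351 0.119 0.045] 
teal 58 [0.315 0.225 0.108] [0.315 0.225 0.113]
teal 251 [0.327 0.214 0.045] 
blue 304 [0.343 0.311 0.056] [0.338 0.325 0.113]
```

Call:
jog_arm --series '[[[0.7, -0.89, 0], [0, 0, 0], 0], [[0.7, -0.89, 0], [0, 0, 0], 0], [[0.7, -0.89, 0], [0, 0, 0], 0], [[0.7, -0.89, 0], [0, 0, 0], 0], [[0.7, -0.89, 0], [0, 0, 0], 0], [[0.73, -0.9, 0], [0, 0, 0], 0], [[0, 0, 0.5], [0, 0, 0], 0], [[0, 0, 0], [0, 0, 0], 0]]' --force 40

```text
time: 0.95
ee_pos: [0.4386, 0.1271, 0.2143]
orientation: [0.707, 0.708, -0.001, -0.001]
contact_force: [-0.2, -0.2, 0.1]
width: 0.499
```

```bash
python3 - <<'E'
from h import *
for n in ['scene','side','wrist']:
    c=manip.camera(n); save(c,n+'1.png'); np.savez(n+'1.npz',**c)
o=manip.get_obs(); print(o['ee_pos'],o['orientation'],o['q'],o['width'])
E
python3 an.py scene1 side1 wrist1 | awk '/knob|0$|1$/'|head -40
```

```text
[0.43988113 0.12637003 0.21596006] [ 7.07396685e-01  7.06816604e-01 -4.42398864e-04 -1.51259214e-04] [ 2.05564029e-01 -2.95441558e-01  1.61851016e+00 -2.38662042e-04
  1.81943007e+00  2.06325764e-01] 0.5019458506619909
scene1
knob 57 px 408.0 144.0 mean [0.4597 0.3806 0.1129] circ 0.4579 0.3822 0.0102 zmax 0.1229
knob 30 px 505.0 154.0 mean [0.6209 0.5839 0.1118] circ 0.6215 0.5852 0.0056 zmax 0.1225
knob 41 px 529.0 157.0 mean [0.6596 0.6324 0.1108] circ 0.6584 0.6303 0.0106 zmax 0.1244
knob 60 px 366.0 161.0 mean [0.4491 0.2472 0.113 ] circ 0.4475 0.2478 0.0096 zmax 0.1238
knob 30 px 553.0 169.0 mean [0.7232 0.6546 0.1136] circ 0.7223 0.6547 0.007 zmax 0.1244
knob 29 px 526.0 174.0 mean [0.6982 0.5826 0.1135] circ 0.6971 0.5835 0.0074 zmax 0.1235
knob 58 px 326.0 177.0 mean [0.4405 0.1275 0.1143] circ 0.4374 0.1285 0.0111 zmax 0.1246
knob 59 px 430.0 178.0 mean [0.5814 0.3578 0.1144] circ 0.5806 0.3592 0.0104 zmax 0.1248
knob 1606 px 514.0 222.0 mean [0.7894 0.4496 0.1095] circ 0.7844 0.4596 0.0771 zmax 0.1225
knob 64 px 355.0 218.0 mean [0.5815 0.12   0.1137] circ 0.579 0.1219 0.0
[... 1505 characters left out ...]
 -0.0514  0.0543] circ 0.8416 -0.0513 0.0656 zmax 0.061
wrist1
knob 731 px 291.0 26.0 mean [0.4471 0.2479 0.1165] circ 0.4474 0.2488 0.0091 zmax 0.1201
knob 522 px 278.0 196.0 mean [0.4384 0.1314 0.1152] circ 0.4384 0.1295 0.009 zmax 0.1196
knob 681 px 456.0 206.0 mean [0.5771 0.1232 0.1133] circ 0.5795 0.1212 0.0096 zmax 0.1197
knob 94 px 553.0 348.0 mean [ 0.6957 -0.0201  0.1059] circ 0.6965 -0.0188 0.0123 zmax 0.1223
knob 199 px 315.0 351.0 mean [ 0.4726 -0.0191  0.1117] circ 0.4726 -0.0189 0.006 zmax 0.1249
knob 190 px 280.0 354.0 mean [ 0.4402 -0.0196  0.1141] circ 0.4364 -0.0195 0.0096 zmax 0.125
knob 54 px 245.0 361.0 mean [ 0.4095 -0.0204  0.1221] circ 0.4098 -0.0189 0.005 zmax 0.125
```

View pics/wrist1.png

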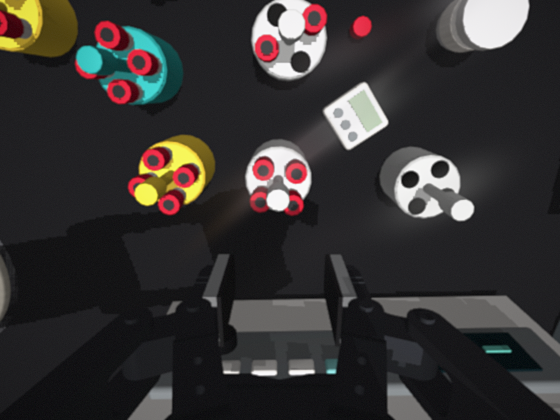

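Call:
jog_arm --series '[[[0.04, 0, 0.8], [0, 0, 0], 0], [[0, 0, 0.8], [0, 0, 0], 0], [[0, 0, 0.8], [0, 0, 0], 0], [[0, 0, 0.8], [0, 0, 0], 0], [[0, 0, 0.6], [0, 0, 0], 0], [[0, 0, 0.35], [0, 0, 0], 0], [[0, 0, 0], [0, 0, 0], -1], [[0, 0, 0], [0, 0, 0], -1]]'

```text
time: 1.9
ee_pos: [0.4401, 0.1279, 0.0925]
orientation: [0.707, 0.707, 0.0, 0.0]
contact_force: [0.2, 0.4, -0.7]
width: 0.195
```

Run:
```python
from h import *
c=manip.camera('wrist'); save(c,'wrist2.png'); c=manip.camera('side'); save(c,'side2.png')
o=manip.get_obs(); print(o['ee_pos'],o['orientation'],o['contact_force'],o['width'])
```

```text
[0.44024413 0.12806994 0.09298303] [7.07219024e-01 7.06993993e-01 7.11812053e-04 4.89486524e-04] [ 0.78546121 -0.38727384 -2.16494815] 0.19297590247241356
```

View pics/wrist2.png

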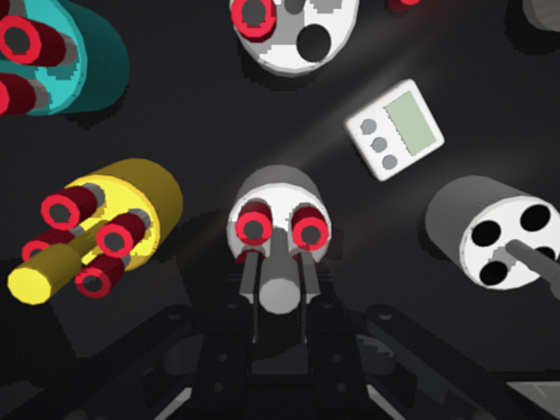

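Call:
jog_arm --series '[[[0, 0, -0.4], [0, 0, 0], -1], [[0, 0, -0.9], [0, 0, 0], -1], [[0, 0, -1], [0, 0, 0], -1], [[0, 0, -1], [0, 0, 0], -1], [[0, 0, -1], [0, 0, 0], -1], [[0, 0, -1], [0, 0, 0], -1], [[0, 0, -1], [0, 0, 0], -1], [[0, 0, -1], [0, 0, 0], -1]]'

```text
time: 2.8
ee_pos: [0.4393, 0.1281, 0.3137]
orientation: [0.707, 0.707, 0.001, 0.001]
contact_force: [0.6, 0.4, -1.5]
width: 0.192
```

Run:
```python
from h import *
c=manip.camera('side'); save(c,'side3.png')
o=manip.get_obs(); print(o['ee_pos'],o['orientation'],o['contact_force'],o['width'])
```

```text
[0.43992148 0.12818241 0.31932542] [0.70708682 0.70710896 0.00419072 0.00275298] [-2.43490762 -1.41488133  1.93931713] 0.19442817255887007
```

View pics/side3.png

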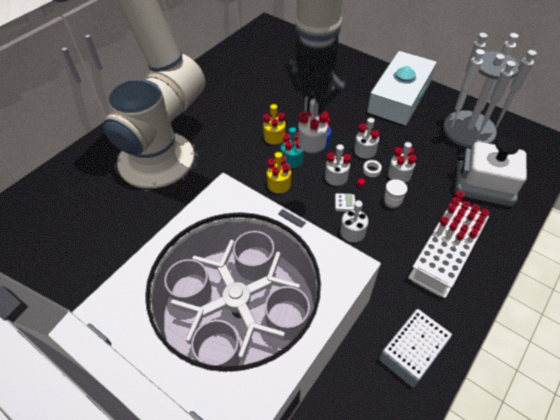

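Call:
jog_arm --series '[[[-0.5, 0.12, 0], [0, 0, 0], -1], [[-0.9, 0.22, 0], [0, 0, 0], -1], [[-1, 0.25, 0], [0, 0, 0], -1], [[-1, 0.25, 0], [0, 0, 0], -1], [[-1, 0.25, 0], [0, 0, 0], -1], [[-1, 0.25, 0], [0, 0, 0], -1], [[-1, 0.25, 0], [0, 0, 0], -1], [[-1, 0.25, 0], [0, 0, 0], -1]]'

```text
time: 3.65
ee_pos: [0.4948, -0.0951, 0.3122]
orientation: [0.707, 0.707, 0.0, 0.001]
contact_force: [0.6, -0.3, -1.4]
width: 0.195
```

Call:
jog_arm --series '[[[-1, 0.25, 0], [0, 0, 0], -1], [[-1, 0.25, 0], [0, 0, 0], -1], [[-1, 0.25, 0], [0, 0, 0], -1], [[-1, 0.25, 0], [0, 0, 0], -1], [[-1, 0.25, 0], [0, 0, 0], -1], [[-1, 0.25, 0], [0, 0, 0], -1], [[-0.9, 0.2, 0], [0, 0, 0], -1], [[-0.5, 0.1, 0], [0, 0, 0], -1]]'

```text
time: 4.45
ee_pos: [0.5487, -0.318, 0.3112]
orientation: [0.708, 0.707, -0.0, 0.0]
contact_force: [0.1, -0.0, -2.5]
width: 0.194
```

Call:
jog_arm --series '[[[-0.15, 0.05, 0], [0, 0, 0], -1], [[0, 0, 0], [0, 0, 0], -1], [[0, 0, 0], [0, 0, 0], -1], [[0, 0, 0], [0, 0, 0], -1], [[0, 0, 0], [0, 0, 0], -1], [[0, 0, 0], [0, 0, 0], -1], [[0, 0, 0], [0, 0, 0], -1], [[0, 0, 0], [0, 0, 0], -1]]'

```text
time: 5.25
ee_pos: [0.5502, -0.3203, 0.3108]
orientation: [0.707, 0.707, -0.0, -0.0]
contact_force: [0.6, 0.2, -1.1]
width: 0.194
```

```bash
cat > look.py <<'E'
from h import *
import sys
t=sys.argv[1]
for n in ['scene','side']:
    c=manip.camera(n); save(c,n+t+'.png'); np.savez(n+t+'.npz',**c)
a,b=[cv2.imread('pics/%s%s.png'%(n,t)) for n in ['scene','side']]
cv2.imwrite('pics/both%s.png'%t,np.vstack([cv2.resize(a[100:330,100:460],None,fx=1.25,fy=1.25),cv2.resize(b[80:380,100:460],None,fx=1.25,fy=1.25)])[:600])
P=[manip.get_obs() for _ in range(5)]
print(np.mean([o['ee_pos'] for o in P],0).round(4),P[-1]['orientation'].round(4),P[-1]['contact_force'].round(2),P[-1]['width'],P[-1]['time'])
E
python3 look.py 4
```

```text
[ 0.5502 -0.3204  0.3108] [ 0.7071  0.7071  0.     -0.    ] [ 0.61  0.38 -2.15] 0.19523036811636538 5.35
```

View pics/both4.png

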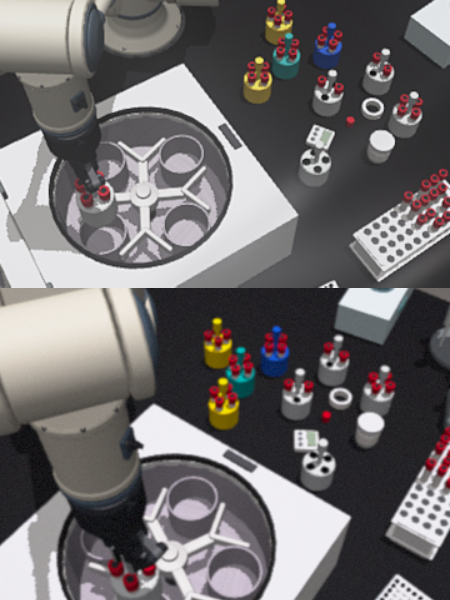

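Call:
jog_arm --series '[[[-0.15, 0.03, 0], [0, 0, 0], -1], [[0, 0, 0.3], [0, 0, 0], -1], [[0, 0, 0.7], [0, 0, 0], -1], [[0, 0, 0.8], [0, 0, 0], -1], [[0, 0, 0.8], [0, 0, 0], -1], [[0, 0, 0.8], [0, 0, 0], -1], [[0, 0, 0.5], [0, 0, 0], -1], [[0, 0, 0], [0, 0, 0], -1]]'

```text
time: 6.15
ee_pos: [0.55, -0.3243, 0.19]
orientation: [0.707, 0.707, -0.001, -0.003]
contact_force: [-0.4, 0.6, -1.4]
width: 0.192
```

```bash
python3 look.py 5
python3 - <<'E'
from h import *
c=manip.camera('wrist'); save(c,'wrist5.png')
E
```

```text
[ 0.5511 -0.325   0.1942] [7.071e-01 7.071e-01 0.000e+00 1.000e-04] [ 0.26 -0.08 -1.33] 0.19862949905347352 6.25
```

View pics/wrist5.png

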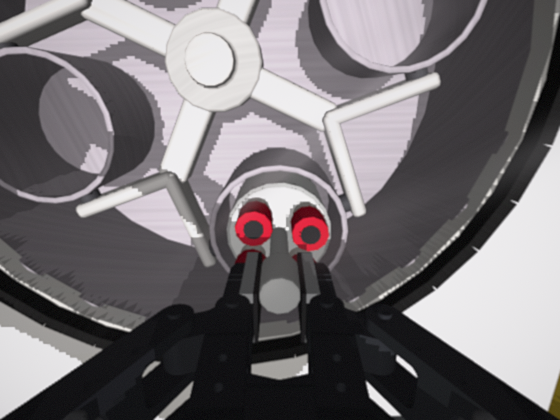

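Call:
jog_arm --series '[[[0, 0, 0.1], [0, 0, 0], -1], [[0, 0, 0.1], [0, 0, 0], -1], [[0, 0, 0.05], [0, 0, 0], -1], [[0, 0, 0.05], [0, 0, 0], -1], [[0, 0, 0.03], [0, 0, 0], -1], [[0, 0, 0], [0, 0, 0], -1], [[0, 0, 0], [0, 0, 0], -1], [[0, 0, 0], [0, 0, 0], -1]]'

```text
time: 7.1
ee_pos: [0.5511, -0.3249, 0.184]
orientation: [0.707, 0.707, 0.0, 0.0]
contact_force: [0.3, 0.3, -1.9]
width: 0.198
```

Call:
jog_arm --series '[[[0, 0, 0.03], [0, 0, 0], -1], [[0, 0, 0], [0, 0, 0], -1], [[0, 0, 0], [0, 0, 0], -1], [[0, 0, 0], [0, 0, 0], -1], [[0, 0, 0.03], [0, 0, 0], -1], [[0, 0, 0], [0, 0, 0], -1], [[0, 0, 0], [0, 0, 0], -1], [[0, 0, 0], [0, 0, 0], -1]]'

```text
time: 7.9
ee_pos: [0.5512, -0.3249, 0.1822]
orientation: [0.707, 0.707, 0.0, 0.0]
contact_force: [-0.3, -0.2, 0.6]
width: 0.195
```

Call:
jog_arm --series '[[[0, 0, 0.03], [0, 0, 0], -1], [[0, 0, 0], [0, 0, 0], -1], [[0, 0, 0], [0, 0, 0], -1], [[0, 0, 0], [0, 0, 0], -1], [[0, 0, 0], [0, 0, 0], -1], [[0, 0, 0], [0, 0, 0], -1], [[0, 0, 0], [0, 0, 0], -1], [[0, 0, 0], [0, 0, 0], -1]]'

```text
time: 8.7
ee_pos: [0.5512, -0.3251, 0.1821]
orientation: [0.707, 0.707, 0.0, 0.001]
contact_force: [-3.1, 0.7, 4.2]
width: 0.19
```

Call:
jog_arm --series '[[[0, 0, -0.03], [0, 0, 0], -0.4], [[0, 0, 0], [0, 0, 0], -0.2], [[0, 0, 0], [0, 0, 0], -0.1], [[0, 0, 0], [0, 0, 0], -0.1], [[0, 0, -0.3], [0, 0, 0], -0.1], [[0, 0, -0.7], [0, 0, 0], -0.1], [[0, 0, -1], [0, 0, 0], -0.1], [[0, 0, -1], [0, 0, 0], -0.1]]'

```text
time: 9.5
ee_pos: [0.5509, -0.3248, 0.2734]
orientation: [0.707, 0.707, -0.0, -0.0]
contact_force: [0.7, -1.0, 0.2]
width: 0.449
```

```bash
python3 look.py 6
python3 - <<'E'
from h import *
c=manip.camera('wrist'); save(c,'wrist6.png')
W=pts(c); k=(np.hypot(W[...,0]-.551,W[...,1]+.325)<.02)&(W[...,2]>.195)&(W[...,2]<.215)
p=W[k];print(k.sum(),p.mean(0),p[:,2].max(),cv2.minEnclosingCircle(p[:,:2].astype(np.float32)))
E
```

```text
[ 0.552  -0.3255  0.279 ] [0.7071 0.7071 0.001  0.0047] [ 0.58 -0.02  1.04] 0.4454165053658636 9.6
590 [ 0.55056357 -0.32167242  0.20648269] 0.20993744147171386 ((0.5506598353385925, -0.3231855630874634), 0.008902762085199356)
```

View pics/wrist6.png

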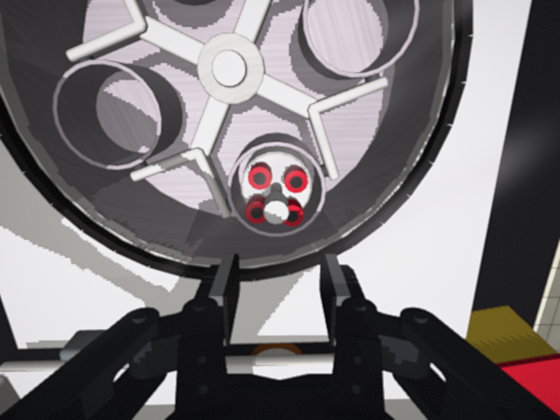

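Call:
jog_arm --series '[[[0.5, 0.04, 0], [0, 0, 0], 0], [[0.9, 0.04, 0], [0, 0, 0], 0], [[1, 0.04, 0], [0, 0, 0], 0], [[1, 0.04, 0], [0, 0, 0], 0], [[1, 0.04, 0], [0, 0, 0], 0], [[1, 0.04, 0], [0, 0, 0], 0], [[1, 0.04, 0], [0, 0, 0], 0], [[1, 0.04, 0], [0, 0, 0], 0]]'

```text
time: 10.45
ee_pos: [0.5599, -0.1005, 0.2703]
orientation: [0.707, 0.707, -0.001, -0.001]
contact_force: [1.1, -0.9, -0.3]
width: 0.496
```

Call:
jog_arm --series '[[[1, 0.04, 0], [0, 0, 0], 0], [[1, 0.04, 0], [0, 0, 0], 0], [[1, 0.04, 0], [0, 0, 0], 0], [[1, 0.04, 0], [0, 0, 0], 0], [[1, 0.04, 0], [0, 0, 0], 0], [[1, 0.04, 0], [0, 0, 0], 0], [[1, 0.04, 0], [0, 0, 0], 0], [[1, 0.04, 0], [0, 0, 0], 0]]'

```text
time: 11.25
ee_pos: [0.5691, 0.1392, 0.2703]
orientation: [0.707, 0.707, -0.001, -0.001]
contact_force: [0.1, -0.2, 0.4]
width: 0.495
```

Call:
jog_arm --series '[[[1, 0.04, 0.3], [0, 0, 0], 0], [[1, 0.04, 0.3], [0, 0, 0], 0], [[1, 0.04, 0.3], [0, 0, 0], 0], [[1, 0.04, 0.3], [0, 0, 0], 0], [[1, 0.04, 0.3], [0, 0, 0], 0], [[0.9, 0.04, 0.3], [0, 0, 0], 0], [[0.7, 0.04, 0.3], [0, 0, 0], 0], [[0.4, 0.04, 0.3], [0, 0, 0], 0]]'

```text
time: 12.05
ee_pos: [0.5782, 0.3493, 0.1975]
orientation: [0.706, 0.708, -0.001, -0.001]
contact_force: [-0.7, -0.8, -0.1]
width: 0.503
```

Call:
jog_arm --series '[[[0.4, 0, 0], [0, 0, 0], 0], [[0, 0, 0], [0, 0, 0], 0], [[0, 0, 0], [0, 0, 0], 0], [[0, 0, 0], [0, 0, 0], 0], [[0, 0, 0], [0, 0, 0], 0], [[0, 0, 0], [0, 0, 0], 0], [[0, 0, 0], [0, 0, 0], 0], [[0, 0, 0], [0, 0, 0], 0]]'

```text
time: 12.85
ee_pos: [0.58, 0.3589, 0.2002]
orientation: [0.707, 0.707, 0.0, 0.0]
contact_force: [-1.0, -0.3, -0.1]
width: 0.501
```

```bash
python3 look.py 7
python3 - <<'E'
from h import *
c=manip.camera('wrist'); save(c,'wrist7.png'); np.savez('wrist7.npz',**c)
E
python3 an.py wrist7
```

```text
[0.5799 0.359  0.2001] [ 0.7071  0.7071  0.     -0.    ] [0.71 0.62 0.61] 0.4989136259328893 12.95
wrist7
knob 11229 px 522.0 73.0 mean [0.7397 0.4502 0.108 ] circ 0.7435 0.4463 0.0531 zmax 0.1125
knob 789 px 111.0 175.0 mean [0.4611 0.384  0.1139] circ 0.4589 0.3828 0.0091 zmax 0.1199
knob 594 px 280.0 205.0 mean [0.5809 0.3622 0.1151] circ 0.5809 0.36 0.0091 zmax 0.1198
body 132 px 449.0 33.0 mean [0.7111 0.4833 0.0565] circ 0.7125 0.484 0.0093 zmax 0.0619
body 2217 px 146.0 154.0 mean [0.4636 0.3884 0.0546] circ 0.4587 0.3826 0.0314 zmax 0.062
body 1550 px 280.0 175.0 mean [0.5807 0.3689 0.0546] circ 0.5807 0.3598 0.0311 zmax 0.062
body 80 px 19.0 198.0 mean [0.3464 0.3489 0.059 ] circ 0.3431 0.3476 0.0071 zmax 0.062
body 71 px 41.0 223.0 mean [0.3613 0.3253 0.0591] circ 0.358 0.324 0.007 zmax 0.0619
body 3409 px 485.0 261.0 mean [0.7758 0.286  0.0599] circ 0.7876 0.2664 0.067 zmax 0.062
body 1721 px 306.0 276.0 mean [0.6063 0.2704 0.0592] circ 0.6114 0.2672 0.026 zmax 0.0619
body 1627 px 150.0 282.0 mean [0.4517 0.2602 0.0543] circ 0.4479 0.2497 0.0312 zmax 0.062
body 88 px 13.0 293.0 mean [0.3164 0.2508 0.0592] circ 0.3138 0.2482 0.0081 zmax 0.062
body 82 px 39.0 308.0 mean [0.3373 0.2324 0.0585] circ 0.3335 0.2286 0.0085 zmax 0.0619
body 28 px 156.0 314.0 mean [0.4532 0.2231 0.0555] circ 0.4542 0.2225 0.0043 zmax 0.057
body 493 px 279.0 370.0 mean [0.5796 0.1474 0.0519] circ 0.5798 0.138 0.0263 zmax 0.0568
body 38 px 52.0 366.0 mean [0.3359 0.1601 0.0592] circ 0.3352 0.1599 0.0045 zmax 0.0619
body 45 px 443.0 372.0 mean [0.7566 0.1539 0.0611] circ 0.7577 0.1528 0.0137 zmax 0.0619
```

View pics/wrist7.png

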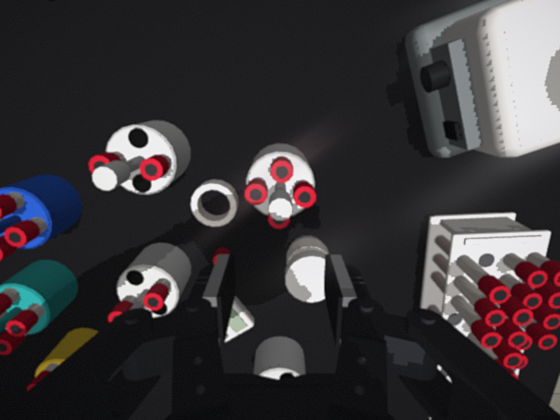

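Call:
jog_arm --series '[[[0.02, 0.03, 0.6], [0, 0, 0], 0], [[0, 0, 0.8], [0, 0, 0], 0], [[0, 0, 0.8], [0, 0, 0], 0], [[0, 0, 0.8], [0, 0, 0], 0], [[0, 0, 0.42], [0, 0, 0], 0], [[0, 0, 0.2], [0, 0, 0], 0], [[0, 0, 0], [0, 0, 0], -1], [[0, 0, 0], [0, 0, 0], -1]]'

```text
time: 13.8
ee_pos: [0.5813, 0.36, 0.093]
orientation: [0.707, 0.707, 0.001, 0.0]
contact_force: [-0.2, -0.3, -0.4]
width: 0.191
```

Call:
jog_arm --series '[[[0, 0, 0], [0, 0, 0], -1], [[0, 0, -0.4], [0, 0, 0], -1], [[0, 0, -0.9], [0, 0, 0], -1], [[0, 0, -1], [0, 0, 0], -1], [[0, 0, -1], [0, 0, 0], -1], [[0, 0, -1], [0, 0, 0], -1], [[0, 0, -1], [0, 0, 0], -1], [[0, 0, -1], [0, 0, 0], -1]]'

```text
time: 14.6
ee_pos: [0.5806, 0.3596, 0.2835]
orientation: [0.707, 0.707, 0.001, 0.0]
contact_force: [0.3, 0.3, -1.2]
width: 0.196
```

Call:
jog_arm --series '[[[-0.5, -0.1, -0.5], [0, 0, 0], -1], [[-0.9, -0.2, -0.5], [0, 0, 0], -1], [[-1, -0.21, -0.1], [0, 0, 0], -1], [[-1, -0.21, 0], [0, 0, 0], -1], [[-1, -0.21, 0], [0, 0, 0], -1], [[-1, -0.21, 0], [0, 0, 0], -1], [[-1, -0.21, 0], [0, 0, 0], -1], [[-1, -0.21, 0], [0, 0, 0], -1]]'

```text
time: 15.4
ee_pos: [0.533, 0.1357, 0.3138]
orientation: [0.707, 0.707, 0.0, 0.0]
contact_force: [0.2, -0.5, -1.8]
width: 0.19
```

Call:
jog_arm --series '[[[-1, -0.21, 0], [0, 0, 0], -1], [[-1, -0.21, 0], [0, 0, 0], -1], [[-1, -0.21, 0], [0, 0, 0], -1], [[-1, -0.21, 0], [0, 0, 0], -1], [[-1, -0.21, 0], [0, 0, 0], -1], [[-1, -0.21, 0], [0, 0, 0], -1], [[-1, -0.21, 0], [0, 0, 0], -1], [[-0.9, -0.2, 0], [0, 0, 0], -1]]'

```text
time: 16.2
ee_pos: [0.4826, -0.1011, 0.3138]
orientation: [0.707, 0.707, -0.0, 0.0]
contact_force: [0.0, -0.9, -0.4]
width: 0.191
```

Call:
jog_arm --series '[[[-0.7, -0.11, 0], [0, 0, 0], -1], [[-0.35, -0.04, 0], [0, 0, 0], -1], [[0, 0, 0], [0, 0, 0], -1], [[0, 0, 0], [0, 0, 0], -1], [[0, 0, 0], [0, 0, 0], -1], [[0, 0, 0], [0, 0, 0], -1], [[0, 0, 0], [0, 0, 0], -1], [[0, 0, 0], [0, 0, 0], -1]]'

```text
time: 17.0
ee_pos: [0.4796, -0.1304, 0.3135]
orientation: [0.707, 0.707, 0.0, -0.0]
contact_force: [0.5, -0.0, -1.4]
width: 0.192
```

```bash
python3 look.py 8
```

```text
[ 0.4795 -0.1306  0.3135] [ 0.7069  0.7073 -0.     -0.    ] [-0.36 -0.1  -0.95] 0.19165117036476376 17.1
```

View pics/both8.png

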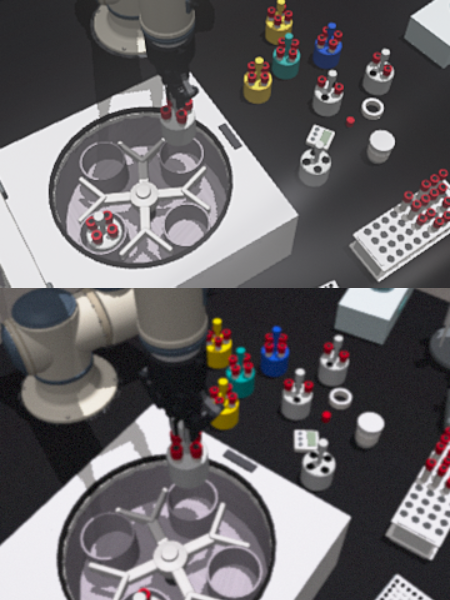

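Call:
jog_arm --series '[[[0, 0, 0.3], [0, 0, 0], -1], [[0, 0, 0.7], [0, 0, 0], -1], [[0, 0, 0.8], [0, 0, 0], -1], [[0, 0, 0.8], [0, 0, 0], -1], [[0, 0, 0.8], [0, 0, 0], -1], [[0, 0, 0.5], [0, 0, 0], -1], [[0, 0, 0.2], [0, 0, 0], -1], [[0, 0, 0.05], [0, 0, 0], -1]]'

```text
time: 17.9
ee_pos: [0.4792, -0.1308, 0.1884]
orientation: [0.707, 0.707, -0.0, -0.0]
contact_force: [1.3, 0.2, -1.5]
width: 0.194
```

Call:
jog_arm --series '[[[0, 0, 0.03], [0, 0, 0], -1], [[0, 0, 0], [0, 0, 0], -1], [[0, 0, 0.03], [0, 0, 0], -1], [[0, 0, 0], [0, 0, 0], -1], [[0, 0, 0.03], [0, 0, 0], -1], [[0, 0, 0], [0, 0, 0], -1], [[0, 0, 0], [0, 0, 0], -1], [[0, 0, 0], [0, 0, 0], -1]]'

```text
time: 18.7
ee_pos: [0.4794, -0.1308, 0.1863]
orientation: [0.707, 0.707, -0.0, -0.0]
contact_force: [-1.2, -1.0, -1.2]
width: 0.192
```

Call:
jog_arm --series '[[[0, 0, 0.04], [0, 0, 0], -1], [[0, 0, 0], [0, 0, 0], -1], [[0, 0, 0.03], [0, 0, 0], -1], [[0, 0, 0], [0, 0, 0], -1], [[0, 0, 0.02], [0, 0, 0], -1], [[0, 0, 0], [0, 0, 0], -1], [[0, 0, 0], [0, 0, 0], -1], [[0, 0, 0], [0, 0, 0], -1]]'

```text
time: 19.5
ee_pos: [0.4794, -0.1308, 0.1836]
orientation: [0.707, 0.707, 0.0, 0.0]
contact_force: [-0.6, -0.5, -2.0]
width: 0.196
```

Call:
jog_arm --series '[[[0, 0, 0.03], [0, 0, 0], -1], [[0, 0, 0], [0, 0, 0], -1], [[0, 0, 0.02], [0, 0, 0], -1], [[0, 0, 0], [0, 0, 0], -1], [[0, 0, 0.02], [0, 0, 0], -1], [[0, 0, 0], [0, 0, 0], -1], [[0, 0, 0], [0, 0, 0], -1], [[0, 0, 0], [0, 0, 0], -1]]'

```text
time: 20.3
ee_pos: [0.4795, -0.1309, 0.1827]
orientation: [0.707, 0.707, 0.0, 0.001]
contact_force: [-2.6, 0.1, 5.1]
width: 0.196
```

Call:
jog_arm --series '[[[0, 0, -0.03], [0, 0, 0], -0.4], [[0, 0, 0], [0, 0, 0], -0.2], [[0, 0, 0], [0, 0, 0], -0.1], [[0, 0, 0], [0, 0, 0], -0.1], [[0, 0, -0.3], [0, 0, 0], -0.1], [[0, 0, -0.7], [0, 0, 0], -0.1], [[0, 0, -1], [0, 0, 0], -0.1], [[0, 0, -1], [0, 0, 0], -0.1]]'

```text
time: 21.1
ee_pos: [0.4792, -0.1307, 0.2737]
orientation: [0.707, 0.707, -0.0, -0.0]
contact_force: [0.9, -0.6, 0.0]
width: 0.45
```

```bash
python3 look.py 9
python3 - <<'E'
from h import *
c=manip.camera('wrist'); save(c,'wrist9.png')
W=pts(c); k=(np.hypot(W[...,0]-.4795,W[...,1]+.1305)<.02)&(W[...,2]>.195)&(W[...,2]<.215)
p=W[k];print(k.sum(),p.mean(0),p[:,2].max(),cv2.minEnclosingCircle(p[:,:2].astype(np.float32)))
E
```

```text
[ 0.4805 -0.1312  0.2783] [0.7071 0.7071 0.0019 0.0039] [-0.84 -0.58  1.4 ] 0.4505216601544332 21.2
599 [ 0.47947488 -0.12910073  0.20636964] 0.2099261003496753 ((0.4794689416885376, -0.13070392608642578), 0.008984709158539772)
```

View pics/wrist9.png

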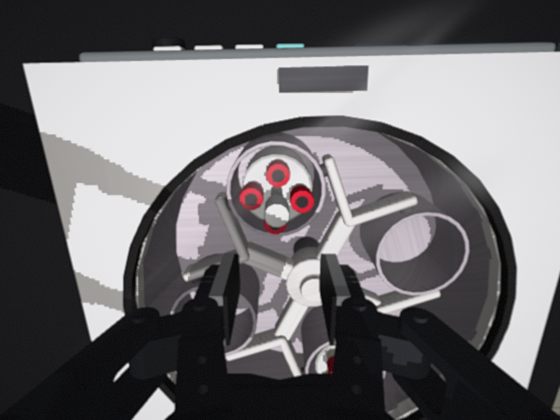

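Call:
jog_arm --series '[[[0.5, -0.07, 0], [0, 0, 0], 0], [[0.9, -0.07, 0], [0, 0, 0], 0], [[1, -0.07, 0], [0, 0, 0], 0], [[1, -0.07, 0], [0, 0, 0], 0], [[1, -0.07, 0], [0, 0, 0], 0], [[1, -0.07, 0], [0, 0, 0], 0], [[1, -0.07, 0], [0, 0, 0], 0], [[1, -0.07, 0], [0, 0, 0], 0]]'

```text
time: 22.05
ee_pos: [0.4614, 0.0931, 0.2708]
orientation: [0.707, 0.707, -0.001, -0.001]
contact_force: [-0.3, -0.7, -0.4]
width: 0.501
```

Call:
jog_arm --series '[[[1, -0.07, 0.3], [0, 0, 0], 0], [[1, -0.07, 0.5], [0, 0, 0], 0], [[1, -0.07, 0.5], [0, 0, 0], 0], [[1, -0.07, 0.5], [0, 0, 0], 0], [[0.7, -0.07, 0.5], [0, 0, 0], 0], [[0.4, -0.07, 0.3], [0, 0, 0], 0], [[0.16, -0.07, 0], [0, 0, 0], 0], [[0, 0, 0], [0, 0, 0], 0]]'

```text
time: 22.85
ee_pos: [0.4474, 0.2492, 0.1943]
orientation: [0.707, 0.707, -0.0, -0.0]
contact_force: [0.4, 0.3, 0.3]
width: 0.499
```

```bash
python3 - <<'E'
from h import *
c=manip.camera('wrist'); save(c,'wrist10.png'); np.savez('wrist10.npz',**c)
E
python3 an.py wrist10 |grep knob;python3 look.py 10
```

```text
knob 465 px 297.0 8.0 mean [0.4576 0.3768 0.1139] circ 0.4581 0.3801 0.0087 zmax 0.1196
knob 627 px 279.0 209.0 mean [0.4475 0.2514 0.115 ] circ 0.4475 0.2492 0.009 zmax 0.1199
[0.4484 0.2484 0.1955] [7.075e-01 7.067e-01 7.000e-04 4.000e-04] [ 0.02  0.32 -0.02] 0.49586920166481663 23.0
```

View pics/wrist10.png

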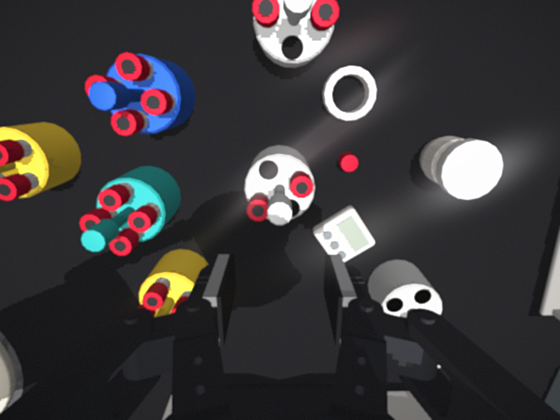

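Call:
jog_arm --series '[[[0, 0, 0.6], [0, 0, 0], 0], [[0, 0, 0.8], [0, 0, 0], 0], [[0, 0, 0.8], [0, 0, 0], 0], [[0, 0, 0.7], [0, 0, 0], 0], [[0, 0, 0.37], [0, 0, 0], 0], [[0, 0, 0.2], [0, 0, 0], 0], [[0, 0, 0], [0, 0, 0], -1], [[0, 0, 0], [0, 0, 0], -1]]'

```text
time: 23.8
ee_pos: [0.4485, 0.2491, 0.0916]
orientation: [0.707, 0.707, 0.001, 0.0]
contact_force: [-0.8, -0.6, -1.7]
width: 0.194
```

Call:
jog_arm --series '[[[0, 0, 0], [0, 0, 0], -1], [[0, 0, -0.4], [0, 0, 0], -1], [[0, 0, -0.9], [0, 0, 0], -1], [[0, 0, -1], [0, 0, 0], -1], [[0, 0, -1], [0, 0, 0], -1], [[0, 0, -1], [0, 0, 0], -1], [[0, 0, -1], [0, 0, 0], -1], [[0, 0, -1], [0, 0, 0], -1]]'

```text
time: 24.6
ee_pos: [0.4477, 0.249, 0.282]
orientation: [0.707, 0.707, 0.001, 0.0]
contact_force: [1.1, 1.0, -0.3]
width: 0.194
```

Call:
jog_arm --series '[[[-0.5, -0.05, -0.5], [0, 0, 0], -1], [[-0.9, -0.05, -0.5], [0, 0, 0], -1], [[-1, -0.05, -0.3], [0, 0, 0], -1], [[-1, -0.05, 0], [0, 0, 0], -1], [[-1, -0.05, 0], [0, 0, 0], -1], [[-1, -0.05, 0], [0, 0, 0], -1], [[-1, -0.05, 0], [0, 0, 0], -1], [[-1, -0.05, 0], [0, 0, 0], -1]]'

```text
time: 25.4
ee_pos: [0.4351, 0.0251, 0.3185]
orientation: [0.707, 0.707, -0.0, 0.0]
contact_force: [0.4, -0.7, -1.5]
width: 0.194
```

Call:
jog_arm --series '[[[-1, -0.06, 0], [0, 0, 0], -1], [[-1, -0.06, 0], [0, 0, 0], -1], [[-1, -0.06, 0], [0, 0, 0], -1], [[-1, -0.06, 0], [0, 0, 0], -1], [[-1, -0.06, 0], [0, 0, 0], -1], [[-1, -0.06, 0], [0, 0, 0], -1], [[-1, -0.06, 0], [0, 0, 0], -1], [[-1, -0.06, 0], [0, 0, 0], -1]]'

```text
time: 26.2
ee_pos: [0.4204, -0.2146, 0.3186]
orientation: [0.707, 0.707, -0.0, 0.0]
contact_force: [0.8, 0.1, -1.2]
width: 0.196
```

Call:
jog_arm --series '[[[-0.9, -0.06, 0], [0, 0, 0], -1], [[-0.5, -0.05, 0], [0, 0, 0], -1], [[-0.28, 0, 0], [0, 0, 0], -1], [[0, 0, 0], [0, 0, 0], -1], [[0, 0, 0], [0, 0, 0], -1], [[0, 0, 0], [0, 0, 0], -1], [[0, 0, 0], [0, 0, 0], -1], [[0, 0, 0], [0, 0, 0], -1]]'

```text
time: 27.0
ee_pos: [0.4184, -0.2628, 0.3185]
orientation: [0.707, 0.707, 0.0, 0.0]
contact_force: [-0.2, -0.1, -0.9]
width: 0.194
```

```bash
python3 look.py 11
```

```text
[ 0.4183 -0.2631  0.3184] [7.069e-01 7.073e-01 0.000e+00 1.000e-04] [-0.47  0.08 -2.  ] 0.19043300387999393 27.1
```

View pics/both11.png

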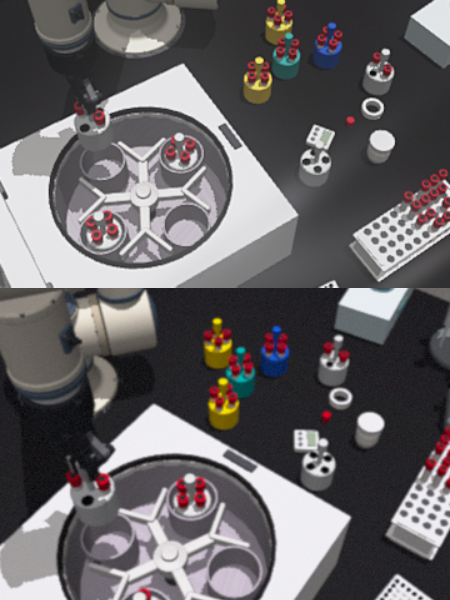

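Call:
jog_arm --series '[[[0, 0, 0.4], [0, 0, 0], -1], [[0, 0, 0.8], [0, 0, 0], -1], [[0, 0, 0.8], [0, 0, 0], -1], [[0, 0, 0.8], [0, 0, 0], -1], [[0, 0, 0.8], [0, 0, 0], -1], [[0, 0, 0.5], [0, 0, 0], -1], [[0, 0, 0.2], [0, 0, 0], -1], [[0, 0, 0.1], [0, 0, 0], -1]]'

```text
time: 27.9
ee_pos: [0.4181, -0.2633, 0.1859]
orientation: [0.707, 0.707, -0.0, -0.0]
contact_force: [0.9, -0.5, -1.3]
width: 0.193
```

Call:
jog_arm --series '[[[0, 0, 0.03], [0, 0, 0], -1], [[0, 0, 0], [0, 0, 0], -1], [[0, 0, 0.03], [0, 0, 0], -1], [[0, 0, 0], [0, 0, 0], -1], [[0, 0, 0.03], [0, 0, 0], -1], [[0, 0, 0], [0, 0, 0], -1], [[0, 0, 0], [0, 0, 0], -1], [[0, 0, 0], [0, 0, 0], -1]]'

```text
time: 28.7
ee_pos: [0.4182, -0.2634, 0.1836]
orientation: [0.707, 0.707, -0.0, -0.0]
contact_force: [-0.1, 0.6, -1.8]
width: 0.193
```

Call:
jog_arm --series '[[[0, 0, 0.03], [0, 0, 0], -1], [[0, 0, 0], [0, 0, 0], -1], [[0, 0, 0.03], [0, 0, 0], -1], [[0, 0, 0], [0, 0, 0], -1], [[0, 0, 0.02], [0, 0, 0], -1], [[0, 0, 0], [0, 0, 0], -1], [[0, 0, 0], [0, 0, 0], -1], [[0, 0, 0], [0, 0, 0], -1]]'

```text
time: 29.5
ee_pos: [0.4182, -0.2635, 0.1814]
orientation: [0.707, 0.707, -0.0, 0.0]
contact_force: [-0.6, 0.6, 0.4]
width: 0.194
```

Call:
jog_arm --series '[[[0, 0, 0.02], [0, 0, 0], -1], [[0, 0, 0], [0, 0, 0], -1], [[0, 0, 0.02], [0, 0, 0], -1], [[0, 0, 0], [0, 0, 0], -1], [[0, 0, 0], [0, 0, 0], -1], [[0, 0, 0], [0, 0, 0], -1], [[0, 0, 0], [0, 0, 0], -1], [[0, 0, 0], [0, 0, 0], -1]]'

```text
time: 30.3
ee_pos: [0.4183, -0.2636, 0.1814]
orientation: [0.707, 0.707, -0.0, 0.001]
contact_force: [-2.0, -0.6, 7.5]
width: 0.194
```

Call:
jog_arm --series '[[[0, 0, -0.03], [0, 0, 0], -0.4], [[0, 0, 0], [0, 0, 0], -0.2], [[0, 0, 0], [0, 0, 0], -0.1], [[0, 0, 0], [0, 0, 0], -0.1], [[0, 0, -0.3], [0, 0, 0], -0.1], [[0, 0, -0.7], [0, 0, 0], -0.1], [[0, 0, -1], [0, 0, 0], -0.1], [[0, 0, -1], [0, 0, 0], -0.1]]'

```text
time: 31.1
ee_pos: [0.418, -0.2632, 0.2722]
orientation: [0.707, 0.707, -0.0, -0.0]
contact_force: [0.2, -0.1, -0.7]
width: 0.448
```

```bash
python3 look.py 12
python3 - <<'E'
from h import *
c=manip.camera('wrist'); save(c,'wrist12.png')
W=pts(c); k=(np.hypot(W[...,0]-.418,W[...,1]+.2635)<.02)&(W[...,2]>.195)&(W[...,2]<.215)
p=W[k];print(k.sum(),p.mean(0),p[:,2].max(),cv2.minEnclosingCircle(p[:,:2].astype(np.float32)))
E
```

```text
[ 0.4192 -0.2641  0.2767] [7.071e-01 7.071e-01 7.000e-04 4.200e-03] [ 0.13 -0.36 -0.03] 0.4501958720803322 31.2
604 [ 0.41772555 -0.26156319  0.20640538] 0.20983957246639837 ((0.4176269471645355, -0.2630710005760193), 0.008930756710469723)
```

View pics/wrist12.png

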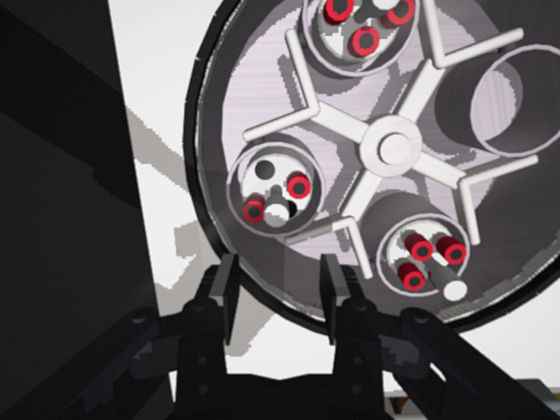

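Call:
jog_arm --series '[[[0.5, 0.06, 0], [0, 0, 0], 0], [[0.9, 0.06, 0], [0, 0, 0], 0], [[1, 0.06, 0], [0, 0, 0], 0], [[1, 0.06, 0], [0, 0, 0], 0], [[1, 0.06, 0], [0, 0, 0], 0], [[1, 0.06, 0], [0, 0, 0], 0], [[1, 0.06, 0], [0, 0, 0], 0], [[1, 0.06, 0], [0, 0, 0], 0]]'

```text
time: 32.05
ee_pos: [0.4318, -0.0393, 0.2693]
orientation: [0.707, 0.707, -0.001, -0.001]
contact_force: [1.6, -0.0, 0.1]
width: 0.503
```

Call:
jog_arm --series '[[[1, 0.06, 0], [0, 0, 0], 0], [[1, 0.06, 0], [0, 0, 0], 0], [[1, 0.06, 0], [0, 0, 0], 0], [[1, 0.06, 0], [0, 0, 0], 0], [[1, 0.06, 0], [0, 0, 0], 0], [[1, 0.06, 0], [0, 0, 0], 0], [[1, 0.06, 0], [0, 0, 0], 0], [[1, 0.06, 0], [0, 0, 0], 0]]'

```text
time: 32.85
ee_pos: [0.4458, 0.2004, 0.2693]
orientation: [0.707, 0.707, -0.001, -0.001]
contact_force: [0.1, 0.3, 0.3]
width: 0.498
```

Call:
jog_arm --series '[[[1, 0.06, 0.4], [0, 0, 0], 0], [[1, 0.06, 0.5], [0, 0, 0], 0], [[1, 0.06, 0.5], [0, 0, 0], 0], [[1, 0.06, 0.5], [0, 0, 0], 0], [[0.9, 0.06, 0.4], [0, 0, 0], 0], [[0.7, 0.06, 0.2], [0, 0, 0], 0], [[0.4, 0.02, 0], [0, 0, 0], 0], [[0.1, 0, 0], [0, 0, 0], 0]]'

```text
time: 33.65
ee_pos: [0.4573, 0.3825, 0.1947]
orientation: [0.707, 0.708, -0.001, -0.0]
contact_force: [0.0, 0.3, -0.5]
width: 0.499
```

```bash
python3 look.py 13;python3 - <<'E'
from h import *
c=manip.camera('wrist'); save(c,'wrist13.png'); np.savez('wrist13.npz',**c)
E
python3 an.py wrist13 |grep knob
```

```text
[0.4581 0.3816 0.196 ] [ 7.070e-01  7.073e-01 -2.000e-04  1.000e-04] [ 0.58 -0.45  0.15] 0.4938393352329616 33.75
knob 619 px 279.0 206.0 mean [0.4582 0.3851 0.115 ] circ 0.4582 0.383 0.009 zmax 0.1195
```

View pics/wrist13.png

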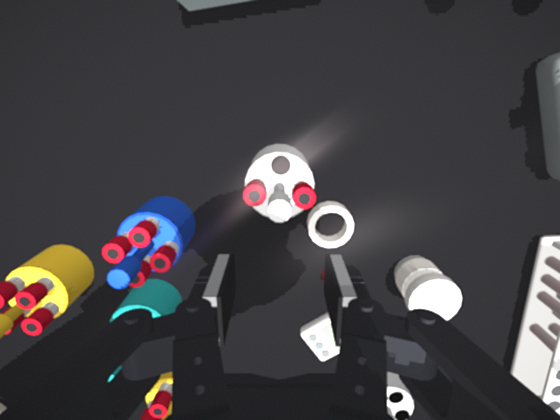

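Two-tube insert centred at (279,207). I'll correct about 1 mm in y and descend.

Call:
jog_arm --series '[[[0.03, 0, 0.6], [0, 0, 0], 0], [[0, 0, 0.8], [0, 0, 0], 0], [[0, 0, 0.8], [0, 0, 0], 0], [[0, 0, 0.7], [0, 0, 0], 0], [[0, 0, 0.37], [0, 0, 0], 0], [[0, 0, 0.2], [0, 0, 0], 0], [[0, 0, 0], [0, 0, 0], -1], [[0, 0, 0], [0, 0, 0], -1]]'

```text
time: 34.6
ee_pos: [0.459, 0.3827, 0.0932]
orientation: [0.707, 0.707, 0.001, 0.0]
contact_force: [0.1, 0.1, -0.7]
width: 0.188
```

Call:
jog_arm --series '[[[0, 0, 0], [0, 0, 0], -1], [[0, 0, -0.4], [0, 0, 0], -1], [[0, 0, -0.9], [0, 0, 0], -1], [[0, 0, -1], [0, 0, 0], -1], [[0, 0, -1], [0, 0, 0], -1], [[0, 0, -1], [0, 0, 0], -1], [[0, 0, -1], [0, 0, 0], -1], [[0, 0, -1], [0, 0, 0], -1]]'

```text
time: 35.4
ee_pos: [0.4582, 0.3824, 0.2836]
orientation: [0.707, 0.707, 0.001, 0.0]
contact_force: [-0.5, 0.2, -0.8]
width: 0.195
```

Call:
jog_arm --series '[[[-0.5, 0.14, -0.5], [0, 0, 0], -1], [[-0.9, 0.24, -0.5], [0, 0, 0], -1], [[-1, 0.27, -0.15], [0, 0, 0], -1], [[-1, 0.27, 0], [0, 0, 0], -1], [[-1, 0.27, 0], [0, 0, 0], -1], [[-1, 0.27, 0], [0, 0, 0], -1], [[-1, 0.27, 0], [0, 0, 0], -1], [[-1, 0.27, 0], [0, 0, 0], -1]]'

```text
time: 36.2
ee_pos: [0.5184, 0.1583, 0.3156]
orientation: [0.707, 0.707, -0.0, 0.0]
contact_force: [0.6, 0.9, -0.9]
width: 0.193
```

Call:
jog_arm --series '[[[-1, 0.27, 0], [0, 0, 0], -1], [[-1, 0.27, 0], [0, 0, 0], -1], [[-1, 0.27, 0], [0, 0, 0], -1], [[-1, 0.27, 0], [0, 0, 0], -1], [[-1, 0.27, 0], [0, 0, 0], -1], [[-1, 0.27, 0], [0, 0, 0], -1], [[-1, 0.27, 0], [0, 0, 0], -1], [[-1, 0.27, 0], [0, 0, 0], -1]]'

```text
time: 37.0
ee_pos: [0.5828, -0.0817, 0.3155]
orientation: [0.707, 0.707, -0.0, 0.0]
contact_force: [0.4, -0.2, -0.9]
width: 0.198
```

Call:
jog_arm --series '[[[-1, 0.27, 0], [0, 0, 0], -1], [[-1, 0.27, 0], [0, 0, 0], -1], [[-0.9, 0.24, 0], [0, 0, 0], -1], [[-0.6, 0.16, 0], [0, 0, 0], -1], [[-0.25, 0.05, 0], [0, 0, 0], -1], [[0, 0, 0], [0, 0, 0], -1], [[0, 0, 0], [0, 0, 0], -1], [[0, 0, 0], [0, 0, 0], -1]]'

```text
time: 37.8
ee_pos: [0.6127, -0.191, 0.3158]
orientation: [0.707, 0.708, 0.0, 0.0]
contact_force: [0.4, 0.1, -0.7]
width: 0.193
```

```bash
python3 look.py 14
```

```text
[ 0.6129 -0.191   0.3158] [7.066e-01 7.076e-01 2.000e-04 2.000e-04] [ 0.54 -0.83 -1.79] 0.19235741894420344 37.9
```

View pics/both14.png

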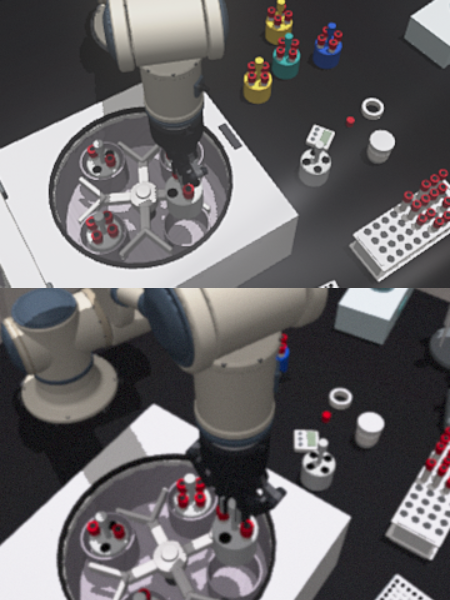

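Call:
jog_arm --series '[[[-0.03, 0, 0.4], [0, 0, 0], -1], [[0, 0, 0.8], [0, 0, 0], -1], [[0, 0, 0.8], [0, 0, 0], -1], [[0, 0, 0.8], [0, 0, 0], -1], [[0, 0, 0.7], [0, 0, 0], -1], [[0, 0, 0.5], [0, 0, 0], -1], [[0, 0, 0.2], [0, 0, 0], -1], [[0, 0, 0.05], [0, 0, 0], -1]]'

```text
time: 38.7
ee_pos: [0.6128, -0.1926, 0.1874]
orientation: [0.707, 0.707, -0.0, -0.0]
contact_force: [-0.1, 0.8, -1.7]
width: 0.194
```

Call:
jog_arm --series '[[[0, 0, 0.03], [0, 0, 0], -1], [[0, 0, 0], [0, 0, 0], -1], [[0, 0, 0.03], [0, 0, 0], -1], [[0, 0, 0], [0, 0, 0], -1], [[0, 0, 0.03], [0, 0, 0], -1], [[0, 0, 0], [0, 0, 0], -1], [[0, 0, 0], [0, 0, 0], -1], [[0, 0, 0], [0, 0, 0], -1]]'

```text
time: 39.5
ee_pos: [0.6129, -0.1929, 0.1851]
orientation: [0.707, 0.707, -0.0, -0.0]
contact_force: [-0.3, -0.4, -0.8]
width: 0.196
```

Call:
jog_arm --series '[[[0, 0, 0.03], [0, 0, 0], -1], [[0, 0, 0], [0, 0, 0], -1], [[0, 0, 0.03], [0, 0, 0], -1], [[0, 0, 0], [0, 0, 0], -1], [[0, 0, 0.02], [0, 0, 0], -1], [[0, 0, 0], [0, 0, 0], -1], [[0, 0, 0], [0, 0, 0], -1], [[0, 0, 0], [0, 0, 0], -1]]'

```text
time: 40.3
ee_pos: [0.6129, -0.193, 0.1831]
orientation: [0.707, 0.707, 0.0, 0.0]
contact_force: [-0.6, 0.2, 2.2]
width: 0.196
```

Call:
jog_arm --series '[[[0, 0, 0.02], [0, 0, 0], -1], [[0, 0, 0], [0, 0, 0], -1], [[0, 0, 0], [0, 0, 0], -1], [[0, 0, 0], [0, 0, 0], -1], [[0, 0, 0], [0, 0, 0], -1], [[0, 0, 0], [0, 0, 0], -1], [[0, 0, 0], [0, 0, 0], -1], [[0, 0, 0], [0, 0, 0], -1]]'

```text
time: 41.1
ee_pos: [0.613, -0.193, 0.183]
orientation: [0.707, 0.707, 0.0, 0.001]
contact_force: [-1.2, -0.7, 5.1]
width: 0.194
```

Firm contact at the expected height. Release, rise, then back away over the bench side to look.

Call:
jog_arm --series '[[[0, 0, -0.03], [0, 0, 0], -0.4], [[0, 0, 0], [0, 0, 0], -0.2], [[0, 0, 0], [0, 0, 0], -0.1], [[0, 0, 0], [0, 0, 0], -0.1], [[0, 0, -0.3], [0, 0, 0], -0.1], [[0, 0, -0.7], [0, 0, 0], -0.1], [[0, 0, -1], [0, 0, 0], -0.1], [[0, 0, -1], [0, 0, 0], -0.1]]'

```text
time: 41.9
ee_pos: [0.6127, -0.1928, 0.2743]
orientation: [0.707, 0.707, -0.0, -0.0]
contact_force: [-0.4, -1.3, 0.9]
width: 0.449
```

Call:
jog_arm --series '[[[0.5, 0, -0.5], [0, 0, 0], 0], [[0.8, 0, -0.8], [0, 0, 0], 0], [[1, 0, -0.5], [0, 0, 0], 0], [[1, 0, 0], [0, 0, 0], 0], [[1, 0, 0], [0, 0, 0], 0], [[1, 0, 0], [0, 0, 0], 0], [[1, 0, 0], [0, 0, 0], 0], [[0.6, 0, 0], [0, 0, 0], 0]]'

```text
time: 42.7
ee_pos: [0.6125, 0.0172, 0.3269]
orientation: [0.706, 0.708, 0.0, -0.0]
contact_force: [-0.6, -0.1, 0.6]
width: 0.499
```

Call:
jog_arm --series '[[[0.5, 0, 0], [0, 0, 0], 0], [[0.8, 0, 0], [0, 0, 0], 0], [[0.6, 0, 0], [0, 0, 0], 0], [[0.3, 0, 0], [0, 0, 0], 0], [[0, 0, 0], [0, 0, 0], 0], [[0, 0, 0], [0, 0, 0], 0], [[0, 0, 0], [0, 0, 0], 0], [[0, 0, 0], [0, 0, 0], 0]]'

```text
time: 43.5
ee_pos: [0.613, 0.0792, 0.327]
orientation: [0.708, 0.707, -0.0, 0.0]
contact_force: [-0.4, 0.5, 0.5]
width: 0.497
```

```bash
python3 look.py 15; python3 an.py scene15 side15|grep -E "knob.*0\.58[0-9]* *0\.1[12]"
python3 - <<'E'
from h import *
for n in ['scene','side']:
    W=pts(dict(np.load(n+'15.npz')))
    for b in [(.418,-.2635),(.551,-.325),(.6128,-.192),(.4795,-.1305)]:
        k=(np.hypot(W[...,0]-b[0],W[...,1]-b[1])<.02)&(W[...,2]>.192)&(W[...,2]<.225)
        p=W[k];print(n,b,k.sum(),p.mean(0).round(4),np.percentile(p[:,2],90).round(4))
a=cv2.imread('pics/scene15.png')[150:350,100:340];cv2.imwrite('pics/fin.png',cv2.resize(a,None,fx=3,fy=3,interpolation=2)[:600])
E
```

```text
[0.613  0.0794 0.327 ] [ 0.7074  0.7068 -0.      0.    ] [ 0.17  0.34 -0.55] 0.5008643018460855 43.6
knob 31 px 505.0 154.0 mean [0.6217 0.5828 0.1128] circ 0.6217 0.5834 0.0076 zmax 0.124
knob 27 px 526.0 174.0 mean [0.6987 0.5819 0.1135] circ 0.6956 0.5826 0.0085 zmax 0.1241
knob 65 px 355.0 218.0 mean [0.5814 0.1199 0.1139] circ 0.5797 0.1217 0.0102 zmax 0.1239
knob 38 px 459.0 106.0 mean [0.6223 0.5827 0.112 ] circ 0.6213 0.5838 0.0072 zmax 0.1242
knob 39 px 486.0 117.0 mean [0.6995 0.5807 0.1129] circ 0.6989 0.5817 0.0073 zmax 0.124
knob 75 px 358.0 206.0 mean [0.5818 0.1182 0.1119] circ 0.5814 0.1213 0.0099 zmax 0.1207
scene (0.418, -0.2635) 71 [ 0.4201 -0.2632  0.2052] 0.2117
scene (0.551, -0.325) 80 [ 0.5527 -0.3229  0.2055] 0.2109
scene (0.6128, -0.192) 77 [ 0.6139 -0.1927  0.2052] 0.2106
scene (0.4795, -0.1305) 65 [ 0.4815 -0.1315  0.2056] 0.2107
side (0.418, -0.2635) 101 [ 0.4211 -0.2642  0.2042] 0.2088
side (0.551, -0.325) 115 [ 0.5531 -0.3241  0.2047] 0.2089
side (0.6128, -0.192) 102 [ 0.6142 -0.1945  0.2048] 0.2085
side (0.4795, -0.1305) 87 [ 0.4822 -0.1326  0.2041] 0.2087
```

View pics/fin.png

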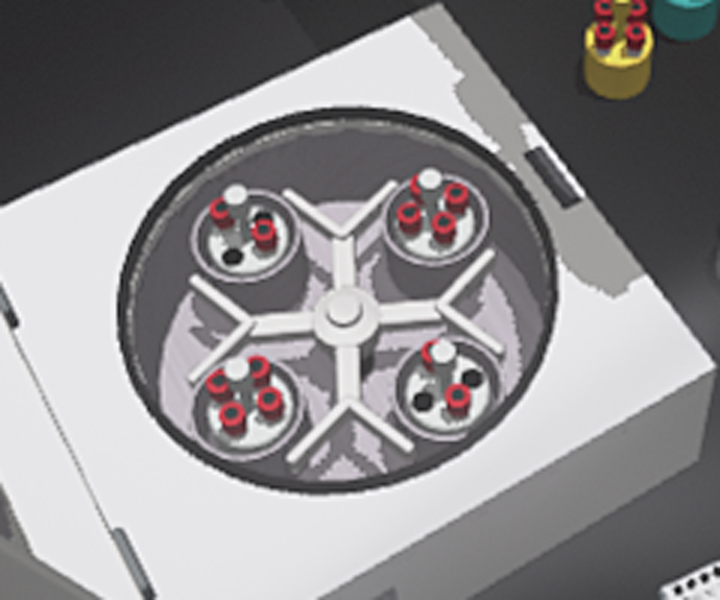

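View pics/side15.png

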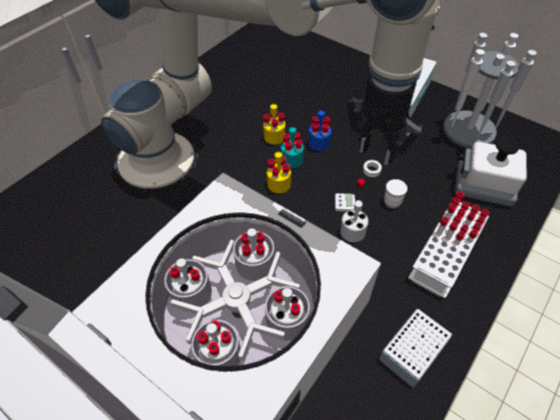

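The enlarged scene view shows fours at (237,405) and (432,220), opposite each other, and twos at (245,240) and (448,390), also opposite. All four are upright and seated. The empty insert hasn't moved, so I'm handing in.

```bash
python3 -c "
from bench import manip
print(manip.finish_job())"
```

```text
the job is handed in; nothing more can be done
None
```

All four inserts are in the centrifuge buckets. The two four-tube inserts are opposite each other (the buckets toward the lid and toward the bench front), and so are the two two-tube inserts (the left and right buckets). I lowered each one until the gripper felt the floor (4–8 N), then released it and backed off.

The last checks, at about 44 s of the 120 s allowed:
- **Seating:** all four knobs are centred and upright. Their tops measured 208–212 mm, against 208 mm expected for a seated insert and camera accuracy of about 2 mm.
- **Empty insert:** it is still at (0.580, 0.121), where it started.
- **Arm:** it is clear of everything.

No check failed or disagreed beyond camera accuracy.

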